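# Free a bearing cover: trace its edge to swing five clips off, then hold it kicked up

### The arm

A 6-joint arm with a two-finger parallel gripper is mounted at the origin on the work surface; the furniture and walls round the work are solid. World frame = base frame: x ahead of the robot, y to its left, z up, the work surface at z = 0. Lengths are in mm, angles in rad, forces in N, time in s.
With the tool pointing down it reaches from about 350 to 975 mm from the base axis. Payload 7.1 kg.
Tool frame: the origin (TCP) lies midway between the tips of the shut fingers; the grasp point (between the pads) lies 19 mm behind it; z points along the fingers, y is the line along which they close (so a half turn about z gives the same grasp; the last joint's range is limited). The gripper opens to 88 mm and grips with 3 to 60 N. Pads are 20 mm wide; open, the fingers measure 115 mm over their backs; the gripper's body (75 mm by 178 mm) begins 61 mm behind the grasp point.
Start: joints at [1.273, 0.423, 1.63, -0, 1.089, -0.019], TCP at [171.97, 600.858, 186.275] pointing down, gripper open.
Joint ranges: [-3, 3], [-0.9, 2.11], [0.09, 2.58], [-1.31, 4.45], [0.11, 2.69], [-2.54, 2.54]. Speed limits (rad/s): [2.39, 2.39, 3.01, 3.14, 3.14, 3.14].

### API

Orientations are given as a rotation vector (axis times angle).
In Python, from workcell import ctrl gives the robot as it stands. The module is installed in compiled form; this text tells all that it offers.
- The arm moves only by the tool servo_tool, never from a script. Its argument "increments" is a list of rows, each a list of 7 numbers: the shift along the world's x, y, z in cm, then the turn, a rotation vector about the world's x, y, z in degrees, then the opening, from -1 (shut) to 1 (fully open). A call has 1 to 20 rows; each row is the pose to reach, as a shift and turn from the pose commanded when the call began; what a row does not reach only later rows make up. A row lasts 1/12 s, in which the tool goes at most 41.7 mm and 7.16 degrees, less where a joint would pass 70% of its speed; a pose out of reach is approached as far as the arm can. A call with a gripper value outside its range is refused whole. The fingers move at their own pace and stop on an object; the grip force is fixed at half the most. Time passes only in rows, so rows that repeat a pose let the fingers close. It gives the time, the measured TCP pose, the force, the opening and the grip force at its end, in the units of the state.
- ctrl.get_obs(): the state, without advancing time (a new reading comes with each control period).
- ctrl.get_image(name): name is "scene" or "top" or "wrist"; returns a dict with "image" (420x560x3 uint8, red, green, blue), "fx", "fy", "cx", "cy" (pixels), "k1" (the pictures are not rectified: a ray, as slopes to the right and down, at radius r is drawn at 1 + k1 r^2 times it, then the intrinsics apply), "extrinsics" (4x4, takes a point from camera to world coordinates); the wrist camera has in their place "tool_from_camera" (4x4, takes a point from camera to tool coordinates, whose origin is the TCP and whose axes are the flange's). Camera axes: x right, y up, looking along -z (the intrinsics and any distortion apply to the point x, -y, -z); pixel columns grow to the right and rows downward; lengths in mm; the calibration is good to about 2 mm. A picture is of the moment at which its call begins: read the wrist's pose just before it. There is no depth.
- ctrl.close_job(): hands the job in; it is judged then, once.
The state is a dict: "t": time; "qpos": joint angles; "qvel": joint speeds; "joint_torque": joint torques, N m; "ee_pos": TCP position; "orientation": TCP orientation; "ft_force": force on the tool from outside, world axes, zero at the start; "moment": the same for the moment, N m; "width": finger opening in mm; "grasp_force": force on a finger pad.
Only numpy, scipy, OpenCV 4.12 (cv2) and the standard library are available. Lean on these libraries where they do the work, as an engineer would, in place of code of your own. Each camera call takes 0.05 s, during which the arm holds its last target. There are 200 camera calls.

### The job

Free the bearing cover from its carrier without picking anything up: run the fingertips once round the edge of the cover, up the left side, across the back and down the right side, swinging each of the five swivel clips in turn anticlockwise until it is fully off the cover, and do not lean on the cover itself. Only then press the thumb pad at the front down with the fingertips, so that the kick-out lever raises the cover's front edge out of its pocket, and finish while still holding the pad down. Leave the tools and parts round the carrier where they are.

Things in the scene. Friction and masses are not known exactly. Their poses are not given: they have to be found in the camera images.
- carrier: Grey plastic carrier, 179 (x) x 184 (y) mm, bolted down. Origin on the bench under the pocket's centre; +x points away from the robot, +y to its left, yaw within 0.3 rad. In its middle a 113 x 103 mm pocket: floor 16 mm, rim 23 mm above the bench. On the rim: five equal dark steel swivel clips with stop pins (33 mm high, beside each pivot, outside the cover) and corner screws (27 mm high).
- cover: Aluminium bearing cover lying loose in the pocket, 110 (carrier's x) x 100 x 12 mm, 0.3 kg, with a 34 mm bore, four corner holes and a low ring boss 50 mm across. Origin: centre of its underside, 16 mm above the bench; flat top 28 mm, boss 31 mm above the bench; axes as the carrier's.
- cover_front (a point): Middle of the cover's lower front edge (the edge towards the thumb pad), 16 mm above the bench while the cover lies in the pocket; about 27 mm with the pad fully down.
- clip_1 (a joint): Turn of the near left clip (pivot at carrier x -38, y 68 mm). 0: points straight in over the cover; grows anticlockwise seen from above to a stop at 1.6, parallel to the cover's edge. Starts at 0 to 0.25, cannot go below 0, stays where left; turns with 0.03 N m (1 to 3 N). Each pivot is 18 mm outside the cover's edge; a clip is off the cover from 1.16 rad on.
- clip_1_tip (a point): Point on top of the near left clip, 31.5 mm from its pivot. Each clip is a straight bar 11 mm wide, 12 mm high, round-ended, reaching 37 mm from its pivot; underside 29.5 mm, top 41.5 mm above the bench (pivot screw: 44.5 mm). Closed, it reaches 19 mm over the cover, 1.5 mm above it.
- clip_2 (a joint): Turn of the far left clip, equal to clip_1 in shape and sense (pivot at carrier x 26, y 68 mm); 0: points straight in over the cover, 1.6: parallel to its edge.
- clip_2_tip (a point): Point on top of the far left clip, 31.5 mm from its pivot, as for clip_1.
- clip_3 (a joint): Turn of the back clip, equal to clip_1 in shape and sense (pivot at carrier x 73, y 6 mm); 0: points straight in over the cover, 1.6: parallel to its edge.
- clip_3_tip (a point): Point on top of the back clip, 31.5 mm from its pivot, as for clip_1.
- clip_4 (a joint): Turn of the far right clip, equal to clip_1 in shape and sense (pivot at carrier x 12, y -68 mm); 0: points straight in over the cover, 1.6: parallel to its edge.
- clip_4_tip (a point): Point on top of the far right clip, 31.5 mm from its pivot, as for clip_1.
- clip_5 (a joint): Turn of the near right clip, equal to clip_1 in shape and sense (pivot at carrier x -46, y -68 mm); 0: points straight in over the cover, 1.6: parallel to its edge.
- clip_5_tip (a point): Point on top of the near right clip, 31.5 mm from its pivot, as for clip_1.
- kick (a joint): Kick-out lever in the front of the carrier: 0 at rest (start), 0.24 rad = stop, pad 8.5 mm down. Its toe under the cover then raises the cover's front edge while the rear edge stays in the pocket; the front edge is out of the pocket from about 0.17 rad on (pad 6 mm down). A spring returns it; 4 to 9 N hold it down. Its two cheeks on the rim are 28 mm high.
- pad_top (a point): Middle of the top of the lever's ribbed steel thumb pad (24 mm along carrier x, 30 mm along y): 110 mm in front of the carrier's centre, 23 mm clear of its front face, 28.5 mm above the bench at rest; press it straight down.
- bush_d: Bystander, not to be disturbed: steel-grey press-in bush standing on its flange, 33 mm across, 26 mm high, close to the left front corner of the carrier. Origin: centre of its underside.
- bush_f: Bystander, not to be disturbed: black press-in bush standing on its flange, 39 mm across, 30 mm high, left of the carrier. Origin: centre of its underside.
- plug_gauge: Bystander, not to be disturbed: plug gauge lying flat, 97 mm long, 21 mm thick, right of the carrier. Origin: centre of its underside.
- driver_yel: Bystander, not to be disturbed: screwdriver lying flat, 174 mm long, 29 mm thick, behind the carrier. Origin: centre of its underside.
- paste_tin: Bystander, not to be disturbed: round tin, 57 mm across, 44 mm high, left of the carrier. Origin: centre of its underside.

How it is judged:
By the outcome, as a careful person would: the job done as asked, in the order asked, and still so for the second after the job is handed in, while the arm keeps its last pose, push and grip.
It also fails if it takes over 51 s, if anything falls off the work surface, if the arm or the gripper's body presses on something with over 40 N, if the wrist force passes 120 N, or if a joint passes its speed limit or range.

## Working session

There is one attempt and no reset: what is moved stays moved. The work goes in short steps, Python scripts to look and compute and a tool call to move; the robot and the scene stay as the last step left them, time stands still between calls to the robot, and variables do not carry over. Pictures are saved under pics/ and viewed, at most 10 in all, crops included, and the job is handed in when it is done.

Besides the shell and the picture viewer there is one more tool, called after "Request:" as name([rows], argument=value, ...), one row to a line, values as JSON. servo_tool: Moves the arm, as the interface text tells. Its arguments: {"type":"object","properties":{"increments":{"type":"array","items":{"type":"array","items":{"type":"number"}}}},"required":["increments"]}

```bash
mkdir -p pics
cat > h.py <<'E'
import numpy as np, cv2
from workcell import ctrl
def und(c,uv):
    d=np.array([(uv[0]-c['cx'])/c['fx'],(uv[1]-c['cy'])/c['fy']]);s=d.copy()
    for _ in range(20): s=d/(1+c['k1']*(s@s))
    return s
def ray(c,uv,z,E=None):
    E=np.array(c['extrinsics'] if E is None else E);s=und(c,uv)
    v=E[:3,:3]@np.array([s[0],-s[1],-1.]);o=E[:3,3]
    return o+v*(z-o[2])/v[2]
def proj(c,p,E=None):
    E=np.array(c['extrinsics'] if E is None else E)
    q=E[:3,:3].T@(np.array(p)-E[:3,3]);s=np.array([q[0],-q[1]])/-q[2]
    s=s*(1+c['k1']*(s@s));return np.array([s[0]*c['fx']+c['cx'],s[1]*c['fy']+c['cy']])
def grab(n,f):
    c=ctrl.get_image(n);cv2.imwrite('pics/'+f,cv2.cvtColor(c['image'],cv2.COLOR_RGB2BGR));
    import pickle;pickle.dump(c,open('pics/'+f+'.pkl','wb'));return c
E
python3 - <<'E'
from h import *
o=ctrl.get_obs();print(o)
for n in('top','scene'):
    c=grab(n,n+'0.png');print(n,c['fx'],c['cx'],c['cy'],c['k1'],np.round(c['extrinsics'],3).tolist())
E
```

```text
{'t': 0.0, 'qpos': array([ 1.27300596e+00,  4.23844580e-01,  1.63069654e+00, -4.51731746e-05,
        1.08859905e+00, -1.90221732e-02]), 'qvel': array([ 0.00026523,  0.00087325,  0.00172033, -0.00023477,  0.00179231,
        0.00085341]), 'joint_torque': array([-3.21849388e-03, -5.44614995e+01, -2.73667341e+01,  6.41892012e-02,
        2.29530578e-02, -1.53986175e-04]), 'ee_pos': array([171.80216736, 600.27841724, 185.49684081]), 'orientation': array([-4.36410363e-01, -3.11092575e+00,  2.41014926e-03]), 'ft_force': array([ 0.36986612,  0.29075163, -0.95757924]), 'moment': array([ 0.02103333, -0.02004453,  0.02197876]), 'grasp_force': 0.0, 'width': 87.77259964294882}
top 535.9303747081805 276.44570907122295 203.36323286609246 -0.15189327197851954 [[0.007, 0.985, -0.174, 377.635], [-1.0, 0.009, 0.012, -106.349], [0.013, 0.174, 0.985, 1124.207], [0.0, 0.0, 0.0, 1.0]]
scene 463.0347654430347 283.43352436632046 205.6273062185007 0.027104745576957457 [[-0.671, 0.338, -0.66, 17.413], [-0.741, -0.29, 0.605, 407.035], [0.013, 0.895, 0.445, 452.594], [0.0, 0.0, 0.0, 1.0]]
```

View pics/top0.png

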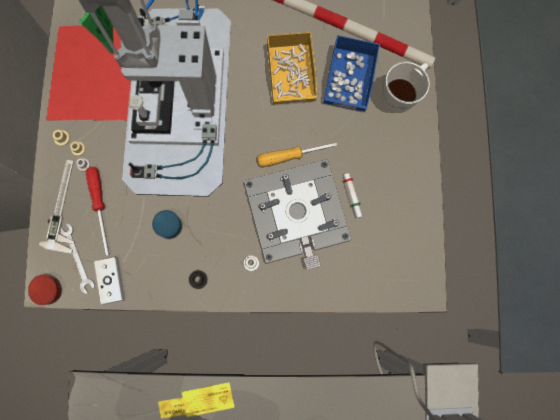

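View pics/scene0.png

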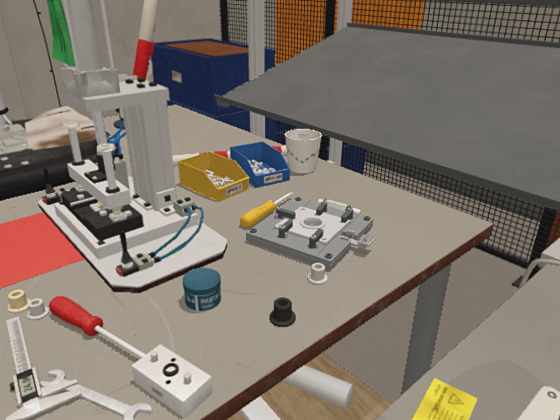

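The carrier is around (298,211) in the top view: five clips, cover and bore in the middle, pad at (311,262), yellow driver behind it, gauge to its right, light bush at (251,263). I'll enlarge that area.

Run:
```python
from h import *
import pickle
c=pickle.load(open('pics/top0.png.pkl','rb'))
im=cv2.imread('pics/top0.png')[135:280,225:370]
cv2.imwrite('pics/crop0.png',cv2.resize(im,None,fx=4,fy=4,interpolation=cv2.INTER_CUBIC))
for uv,z in(((298,211),28),((311,262),28),((251,263),13),((298,310),0),((276,203),0)): print(uv,ray(c,uv,z).round(1))
```

```text
(298, 211) [ 556.2 -164.3   28. ]
(311, 262) [ 450.8 -190.9   28. ]
(251, 263) [448.8 -67.9  13. ]
(298, 310) [ 352.9 -166.     0. ]
(276, 203) [ 577.6 -118.9    0. ]
```

View pics/crop0.png

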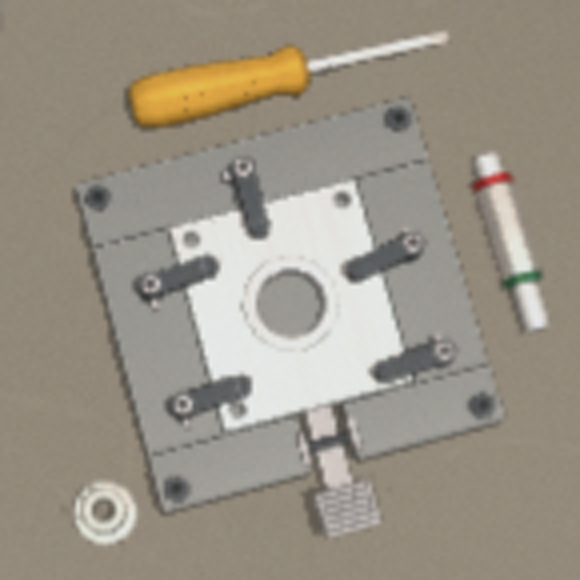

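```bash
cat >> h.py <<'E'
PIV=np.array([[-38,68],[26,68],[73,6],[12,-68],[-46,-68.]])
def fit(L,W):
    L=np.array(L,float);W=np.array(W,float);lm,wm=L.mean(0),W.mean(0);a,b=L-lm,W-wm
    th=np.arctan2((a[:,0]*b[:,1]-a[:,1]*b[:,0]).sum(),(a*b).sum());R=np.array([[np.cos(th),-np.sin(th)],[np.sin(th),np.cos(th)]])
    t=wm-R@lm;return th,t,(W-(L@R.T+t))
E
python3 - <<'E'
from h import *
import pickle
c=pickle.load(open('pics/top0.png.pkl','rb'))
P=[(181,405),(150,286),(243,168),(413,243),(445,351)]
cv=lambda p:(225+(p[0]+.5)/4-.5,135+(p[1]+.5)/4-.5)
W=[ray(c,cv(p),44.5)[:2] for p in P]+[ray(c,cv((291,303)),30)[:2],ray(c,cv((348,507)),28.5)[:2]]
print(np.round(W,1).tolist());th,t,r=fit(PIV.tolist()+[[0,0],[-110,0]],W);print(th,t,r.round(1).tolist())
c=ctrl.get_image('wrist');print({k:(np.round(v,3).tolist() if k!='image' else 0) for k,v in c.items()})
E
```

```text
[[502.0, -106.4], [563.0, -90.1], [625.2, -137.4], [586.6, -225.0], [530.7, -240.8], [557.2, -162.9], [452.0, -192.2]]
0.27252453915275743 [ 556.8959741  -162.59912391] [[-0.0, 0.9], [-0.6, 0.1], [-0.3, -0.2], [-0.1, -0.1], [-0.2, -0.4], [0.3, -0.3], [1.1, 0.0]]
{'image': 0, 'fx': 333.995, 'fy': 333.995, 'cx': 283.664, 'cy': 214.36, 'k1': -0.013, 'tool_from_camera': [[-0.0, 0.969, 0.246, 66.922], [1.0, 0.0, -0.001, -0.583], [-0.001, 0.246, -0.969, -199.317], [0.0, 0.0, 0.0, 1.0]]}
```

Request:
servo_tool([
  [31.3,-74.9,-3.6,0,0,-58.4,-1],
  [31.3,-74.9,-3.6,0,0,-58.4,-1],
  [31.3,-74.9,-3.6,0,0,-58.4,-1],
  [31.3,-74.9,-3.6,0,0,-58.4,-1],
  [31.3,-74.9,-3.6,0,0,-58.4,-1],
  [31.3,-74.9,-3.6,0,0,-58.4,-1],
  [31.3,-74.9,-3.6,0,0,-58.4,-1],
  [31.3,-74.9,-3.6,0,0,-58.4,-1],
  [31.3,-74.9,-3.6,0,0,-58.4,-1],
  [31.3,-74.9,-3.6,0,0,-58.4,-1],
  [31.3,-74.9,-3.6,0,0,-58.4,-1],
  [31.3,-74.9,-3.6,0,0,-58.4,-1],
  [31.3,-74.9,-3.6,0,0,-58.4,-1],
  [31.3,-74.9,-3.6,0,0,-58.4,-1],
  [31.3,-74.9,-3.6,0,0,-58.4,-1],
  [31.3,-74.9,-3.6,0,0,-58.4,-1],
  [31.3,-74.9,-3.6,0,0,-58.4,-1],
  [31.3,-74.9,-3.6,0,0,-58.4,-1],
  [31.3,-74.9,-3.6,0,0,-58.4,-1],
  [31.3,-74.9,-3.6,0,0,-58.4,-1],
])

```text
t: 1.82
ee_pos: [486.5, -152.2, 150.2]
orientation: [1.901, 2.499, -0.0]
ft_force: [0.1, -0.2, 1.1]
width: 0.5
grasp_force: 0.0
```

Run:
```python
from h import *
o=ctrl.get_obs();c=grab('wrist','w1.png');np.save('w1.npy',np.r_[o['ee_pos'],o['orientation']]);print(o['ee_pos'],o['orientation'],o['qvel'].round(3),o['qpos'].round(2))
o=ctrl.get_obs();print(o['ee_pos'],o['qvel'].round(3))
```

```text
[ 486.53520081 -152.19183072  150.21500044] [ 1.90051755e+00  2.49933676e+00 -4.33205624e-05] [-0.342  0.221 -0.282  0.017  0.089 -0.329] [-0.33  0.3   1.91 -0.    0.92 -0.6 ]
[ 487.72979631 -153.67781501  150.25622322] [ 0.069 -0.041  0.066  0.02   0.001  0.087]
```

View pics/w1.png

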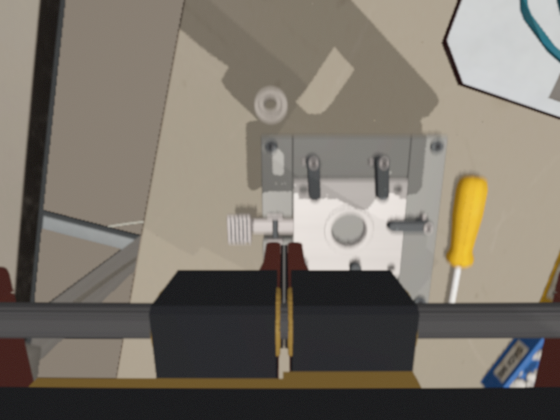

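The wrist view shows clips 1 and 2 (pivots near (314,162) and (383,162)), clip 3 (424,224), the bore (349,229) and the pad (240,229). The arm was still moving, so I'll settle it and measure again from standstill.

Request:
servo_tool([
  [0,0,0,0,0,0,-1],
  [0,0,0,0,0,0,-1],
  [0,0,0,0,0,0,-1],
])

```text
t: 2.12
ee_pos: [484.1, -147.1, 150.0]
orientation: [-1.897, -2.503, 0.0]
ft_force: [-0.6, 0.4, 0.3]
width: 0.4
grasp_force: 0.0
```

```bash
cat >> h.py <<'E'
from scipy.spatial.transform import Rotation as Ro
def wE(c,p):
    T=np.eye(4);T[:3,:3]=Ro.from_rotvec(p[3:]).as_matrix();T[:3,3]=p[:3];return T@np.array(c['tool_from_camera'])
E
python3 - <<'E'
from h import *
o=ctrl.get_obs();p=np.r_[o['ee_pos'],o['orientation']];c=grab('wrist','w2.png');np.save('w2.npy',p);print(p.round(3),o['ft_force'].round(1),o['qvel'].round(3))
im=cv2.imread('pics/w2.png')[85:285,215:455]
cv2.imwrite('pics/crop2.png',cv2.resize(im,None,fx=3,fy=3,interpolation=cv2.INTER_CUBIC))
E
```

```text
[ 484.13  -147.075  150.035   -1.897   -2.503    0.   ] [-0.6  0.4  0.3] [ 0.013 -0.008  0.002 -0.002 -0.001 -0.002]
```

View pics/crop2.png

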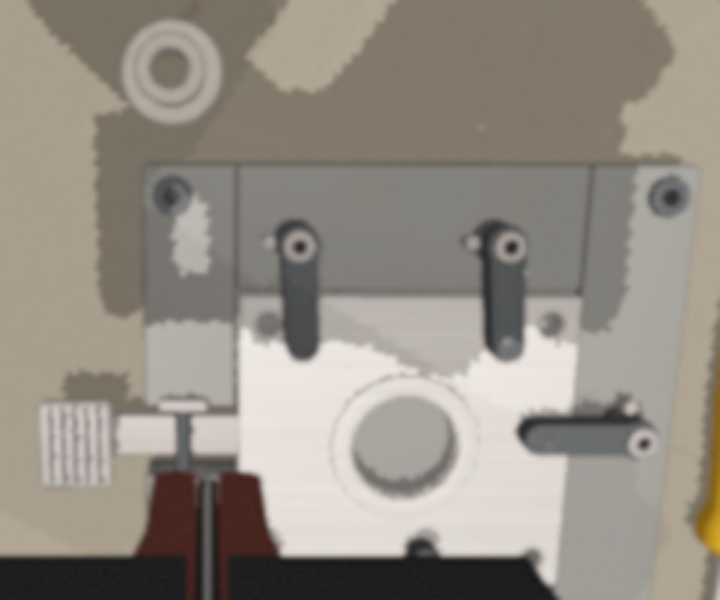

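Run:
```python
from h import *
import pickle
c=pickle.load(open('pics/w2.png.pkl','rb'));E=wE(c,np.load('w2.npy'))
cv=lambda p:(215+(p[0]+.5)/3-.5,85+(p[1]+.5)/3-.5)
r_=lambda p,z:ray(c,cv(p),z,E)[:2]
W=[r_((299,247),44.5),r_((511,247),44.5),r_((644,443),44.5),r_((404,441),30),r_((75,443),28.5),r_((173,196),27),r_((669,196),27)]
L=PIV[:3].tolist()+[[0,0],[-110,0]]
th,t,r=fit(L,W[:5]);print(th,t,r.round(1).tolist())
R=np.array([[np.cos(th),-np.sin(th)],[np.sin(th),np.cos(th)]])
for p,z in(((303,352),41.5),((505,352),41.5),((530,437),41.5),((173,196),27),((669,196),27),((173,70),13),((150,480),150),((262,480),150)): print((R.T@(r_(p,z)-t)).round(1), r_(p,z).round(1))
o=ctrl.get_obs();print(o['ee_pos'],R.T@(o['ee_pos'][:2]-t))
```

```text
0.2693745872568972 [ 556.24984214 -161.81099655] [[-0.0, -0.7], [0.2, -0.4], [0.5, -0.3], [-0.6, 1.4], [-0.1, -0.1]]
[-35.9  34.2] [ 512.6 -138.4]
[27.7 34.4] [ 573.8 -121.3]
[37.8  6.6] [ 591.  -145.4]
[-77.   81.4] [ 460.4 -103.9]
[80.4 82.1] [611.9 -61.2]
[-77.3 120.4] [449.7 -66.3]
[-77.9  29.6] [ 473.3 -154. ]
[-54.4  29.7] [ 495.9 -147.7]
[ 484.26430077 -146.9141882   150.17132574] [-65.4250974   33.51700607]
```

```bash
cat > plan.py <<'E'
import numpy as np
th,t=0.271,np.array([556.5,-162.2]);R=np.array([[np.cos(th),-np.sin(th)],[np.sin(th),np.cos(th)]])
P=np.array([[-38,68],[26,68],[73,6],[12,-68],[-46,-68.]]);U=np.array([[0,-1],[0,-1],[-1,0],[0,1],[0,1.]])
h=np.array([11.5,10])
cur=R@[-66,33]+t
for i in range(5):
    u=U[i];w=np.array([-u[1],u[0]]);pts=[]
    for a in [-.35]+np.linspace(-.1,1.55,12).tolist():
        d=np.cos(a)*u+np.sin(a)*w;n=-np.sin(a)*u+np.cos(a)*w
        # fixed start clearance 13.5 mm
        q=P[i]+25*d-5.5*n if a>-.3 else P[i]+25*u-13.5*w
        pts.append(R@(q-h*(w-u))+t)
    print(i+1,'from',cur.round(1),'end',pts[-1].round(1),[((p-cur)/10).round(1).tolist() for p in pts]);cur=cur+((pts[-1]-cur)/10).round(1)*10
E
python3 plan.py
```

```text
1 from [ 484.1 -148.1] end [ 518.9 -118.7] [[0.3, 0.1], [0.8, 0.3], [1.2, 0.3], [1.6, 0.4], [1.9, 0.5], [2.3, 0.7], [2.6, 0.9], [2.9, 1.2], [3.1, 1.5], [3.3, 1.8], [3.4, 2.2], [3.5, 2.6], [3.5, 2.9]]
2 from [ 519.1 -119.1] end [ 580.5 -101.6] [[3.0, -1.1], [3.5, -0.9], [3.9, -0.9], [4.2, -0.8], [4.6, -0.7], [4.9, -0.5], [5.2, -0.3], [5.5, -0.0], [5.7, 0.3], [5.9, 0.6], [6.1, 1.0], [6.1, 1.4], [6.1, 1.7]]
3 from [ 580.1 -102.1] end [ 612.3 -155.9] [[0.4, -2.2], [0.6, -2.7], [0.6, -3.1], [0.7, -3.5], [0.8, -3.8], [1.0, -4.2], [1.2, -4.5], [1.5, -4.8], [1.8, -5.0], [2.1, -5.2], [2.5, -5.3], [2.8, -5.4], [3.2, -5.4]]
4 from [ 612.1 -156.1] end [ 569.1 -212.7] [[-1.1, -2.8], [-1.6, -3.0], [-2.0, -3.0], [-2.4, -3.1], [-2.7, -3.2], [-3.1, -3.4], [-3.4, -3.6], [-3.7, -3.9], [-3.9, -4.2], [-4.1, -4.5], [-4.2, -4.9], [-4.3, -5.3], [-4.3, -5.7]]
5 from [ 569.1 -213.1] end [ 513.2 -228.2] [[-2.4, 1.3], [-2.9, 1.1], [-3.3, 1.1], [-3.7, 1.1], [-4.0, 0.9], [-4.4, 0.8], [-4.7, 0.5], [-5.0, 0.3], [-5.2, -0.1], [-5.4, -0.4], [-5.5, -0.8], [-5.6, -1.1], [-5.6, -1.5]]
```

Request:
servo_tool([
  [0,0,-3,0,0,0,-1],
  [0,0,-6,0,0,0,-1],
  [0,0,-8.5,0,0,0,-1],
  [0,0,-10.5,0,0,0,-1],
  [0,0,-11.3,0,0,0,-1],
  [0,0,-11.3,0,0,0,-1],
  [0,0,-11.3,0,0,0,-1],
])

```text
t: 2.75
ee_pos: [485.1, -147.5, 37.7]
orientation: [-1.897, -2.504, 0.0]
ft_force: [-0.3, 0.2, 0.1]
width: 0.6
grasp_force: 0.0
```

Request:
servo_tool([
  [0.2,0.1,-0.1,0,0,0,-1],
  [0.7,0.2,-0.1,0,0,0,-1],
  [1.1,0.3,-0.1,0,0,0,-1],
  [1.5,0.4,-0.1,0,0,0,-1],
  [1.8,0.5,-0.1,0,0,0,-1],
  [2.2,0.7,-0.1,0,0,0,-1],
  [2.5,0.9,-0.1,0,0,0,-1],
  [2.8,1.2,-0.1,0,0,0,-1],
  [3.0,1.5,-0.1,0,0,0,-1],
  [3.2,1.8,-0.1,0,0,0,-1],
  [3.3,2.2,-0.1,0,0,0,-1],
  [3.4,2.6,-0.1,0,0,0,-1],
  [3.4,2.9,-0.1,0,0,0,-1],
  [3.4,2.9,-0.1,0,0,0,-1],
  [3.4,2.9,-0.1,0,0,0,-1],
])

```text
t: 4.0
ee_pos: [518.9, -118.9, 36.3]
orientation: [-1.898, -2.503, 0.0]
ft_force: [-0.4, 0.1, 0.7]
width: 0.8
grasp_force: 0.0
```

Run:
```python
from h import *
o=ctrl.get_obs();np.save('w3.npy',np.r_[o['ee_pos'],o['orientation']]);c=grab('wrist','w3.png')
```

```text
(no output)
```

View pics/w3.png

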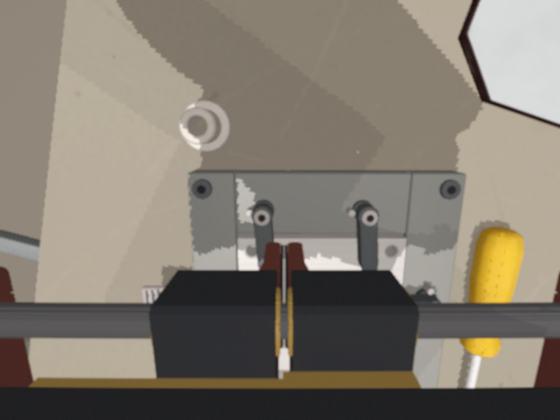

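Clip 1 seems to be still pointing inward: a dark bar below the pivot at (262,216), with the fingertips at (284,245). I'll look closer.

Run:
```python
from h import *
import pickle
im=cv2.imread('pics/w3.png')[185:285,230:390]
im=cv2.convertScaleAbs(im,alpha=1.5,beta=20)
cv2.imwrite('pics/crop3.png',cv2.resize(im,None,fx=5,fy=5,interpolation=cv2.INTER_CUBIC))
c=pickle.load(open('pics/w3.png.pkl','rb'));p=np.load('w3.npy');E=wE(c,p);print(proj(c,p[:3],E),p)
th,t=0.271,np.array([556.5,-162.2]);R=np.array([[np.cos(th),-np.sin(th)],[np.sin(th),np.cos(th)]])
for q in ([-38,68,44.5],[-38,31,41.5],[-1,68,41.5],[26,68,44.5]): print(q,proj(c,np.r_[R@q[:2]+t,q[2]],E).round(1))
```

```text
[284.24029843 239.04112718] [ 5.18863201e+02 -1.18893426e+02  3.62853464e+01 -1.89818090e+00
 -2.50318250e+00  1.16583182e-04]
[-38, 68, 44.5] [261.8 217.3]
[-38, 31, 41.5] [262.9 273.2]
[-1, 68, 41.5] [323.7 216.2]
[26, 68, 44.5] [369.9 217.5]
```

View pics/crop3.png

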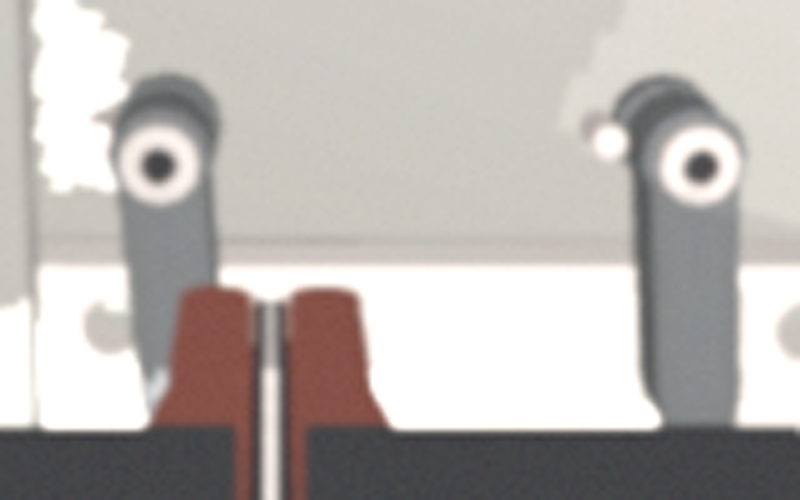

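Clip 1 has not turned, and the tips appear to lie over it. I'll check the actual tip height in the scene view, with the top view alongside.

Run:
```python
from h import *
o=ctrl.get_obs();p=o['ee_pos'];print(p,o['ft_force'].round(1))
c=grab('scene','s4.png');u=proj(c,p);print('scene tcp',u)
th,t=0.271,np.array([556.5,-162.2]);R=np.array([[np.cos(th),-np.sin(th)],[np.sin(th),np.cos(th)]])
for i in range(5): print(i+1,proj(c,np.r_[R@PIV[i]+t,44.5]).round(1))
a=c['image'][170:290,230:390,::-1].copy()
im=cv2.resize(a,None,fx=5,fy=5,interpolation=cv2.INTER_CUBIC)
k=((u-[230,170]+.5)*5).astype(int);cv2.drawMarker(im,tuple(int(v) for v in k),(0,255,0),0,14,1)
cv2.imwrite('pics/crop4.png',im)
```

```text
[ 518.91339551 -119.07106568   36.28323706] [-0.4  0.1 -0.3]
scene tcp [310.20342811 233.58351158]
1 [312.4 235.5]
2 [281.7 225.7]
3 [278.5 206.6]
4 [323.5 200.5]
5 [349.7 207.7]
```

View pics/crop4.png

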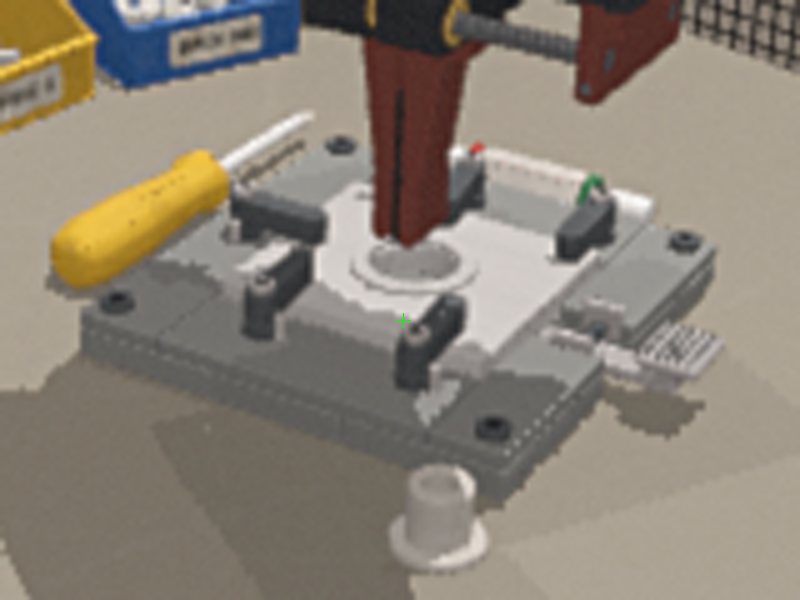

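Run:
```python
from h import *
import pickle
c=pickle.load(open('pics/w3.png.pkl','rb'));p=np.load('w3.npy');E=wE(c,p);s=pickle.load(open('pics/s4.png.pkl','rb'))
T=np.linalg.inv(E@np.linalg.inv(np.array(c['tool_from_camera'])))
for a,b in (((266.4,243.4),(230+412/5-.4,170+247/5-.4)),((302,243.4),(230+377/5-.4,170+236/5-.4))):
    z=np.arange(20,110,5.)
    d=[ray(c,a,k,E)-ray(s,b,k) for k in z];A=np.array([ray(c,a,0,E),ray(c,a,100,E)]);B=np.array([ray(s,b,0),ray(s,b,100)])
    u=A[1]-A[0];v=B[1]-B[0];x=np.linalg.lstsq(np.c_[u,-v],B[0]-A[0],rcond=None)[0]
    P,Q=A[0]+x[0]*u,B[0]+x[1]*v;print(P,Q,'tool',(T@np.r_[(P+Q)/2,1])[:3])
```

```text
[ 507.27356461 -111.63362459   73.71748614] [ 508.09739905 -110.61817451   73.3973132 ] tool [ 10.49650626  -8.67166305 -37.27073177]
[ 525.0929176  -107.35105408   71.76280985] [ 523.69214622 -108.94548718   72.06111641] tool [  8.85579639   8.21935447 -35.62730361]
```

The two views put the real tips at tool z = -36 mm: the fingers are about 36 mm shorter than the stated TCP, half-sizes 8.5 × 10 mm. So I must command about 36 mm lower. I'll go back to the start, descend there and check by triangulating again.

Request:
servo_tool([
  [-1.5,-1.2,0,0,0,0,-1],
  [-3.0,-2.5,0,0,0,0,-1],
  [-3.6,-2.9,0,0,0,0,-1],
  [-3.6,-2.9,0,0,0,0,-1],
  [-3.6,-2.9,-1,0,0,0,-1],
  [-3.6,-2.9,-2,0,0,0,-1],
  [-3.6,-2.9,-3,0,0,0,-1],
  [-3.6,-2.9,-3.4,0,0,0,-1],
  [-3.6,-2.9,-3.4,0,0,0,-1],
  [-3.6,-2.9,-3.4,0,0,0,-1],
])

```text
t: 4.93
ee_pos: [482.8, -147.8, 1.5]
orientation: [-1.898, -2.502, 0.001]
ft_force: [-0.5, 0.4, 0.2]
width: 0.5
grasp_force: 0.0
```

```bash
sed -i 's/h=np.array(\[11.5,10\])/h=np.array([8.5,10])/' plan.py; python3 plan.py
python3 - <<'E'
from h import *
o=ctrl.get_obs();p=np.r_[o['ee_pos'],o['orientation']];c=ctrl.get_image('wrist');E=wE(c,p);s=grab('scene','s5.png')
a=s['image'][170:290,230:390,::-1];b=c['image'][185:305,200:360,::-1]
im=np.hstack([cv2.resize(x,(400,300),interpolation=cv2.INTER_CUBIC) for x in(a,b)])
tip=p[:3]+[0,0,36.3];k=((proj(s,tip)-[230,170]+.5)*2.5).astype(int);cv2.drawMarker(im,(int(k[0]),int(k[1])),(0,255,0),0,8,1)
im=cv2.convertScaleAbs(im,alpha=1.3);cv2.imwrite('pics/crop5.png',im);print(p.round(1),o['ft_force'].round(1),k)
E
```

```text
1 from [ 484.1 -148.1] end [ 521.8 -117.9] [[0.6, 0.2], [1.1, 0.4], [1.5, 0.4], [1.9, 0.5], [2.2, 0.6], [2.6, 0.8], [2.9, 1.0], [3.1, 1.2], [3.4, 1.6], [3.6, 1.9], [3.7, 2.3], [3.8, 2.6], [3.8, 3.0]]
2 from [ 522.1 -118.1] end [ 583.4 -100.8] [[2.9, -1.1], [3.5, -0.9], [3.8, -0.9], [4.2, -0.8], [4.6, -0.7], [4.9, -0.5], [5.2, -0.3], [5.5, -0.0], [5.7, 0.3], [5.9, 0.6], [6.0, 1.0], [6.1, 1.3], [6.1, 1.7]]
3 from [ 583.1 -101.1] end [ 615.2 -155.1] [[0.4, -2.2], [0.6, -2.7], [0.6, -3.1], [0.7, -3.5], [0.8, -3.9], [1.0, -4.2], [1.2, -4.5], [1.4, -4.8], [1.8, -5.0], [2.1, -5.2], [2.5, -5.3], [2.8, -5.4], [3.2, -5.4]]
4 from [ 615.1 -155.1] end [ 566.2 -213.5] [[-1.7, -3.0], [-2.2, -3.2], [-2.6, -3.2], [-3.0, -3.3], [-3.3, -3.4], [-3.7, -3.6], [-4.0, -3.8], [-4.3, -4.1], [-4.5, -4.4], [-4.7, -4.7], [-4.8, -5.1], [-4.9, -5.5], [-4.9, -5.8]]
5 from [ 566.1 -213.1] end [ 510.3 -229. ] [[-2.4, 1.3], [-2.9, 1.1], [-3.3, 1.0], [-3.7, 1.0], [-4.0, 0.8], [-4.4, 0.7], [-4.7, 0.4], [-4.9, 0.2], [-5.2, -0.1], [-5.4, -0.5], [-5.5, -0.8], [-5.6, -1.2], [-5.6, -1.6]]
[ 482.8 -147.8    1.5   -1.9   -2.5    0. ] [-0.5  0.4  0.2] [266 164]
```

View pics/crop5.png

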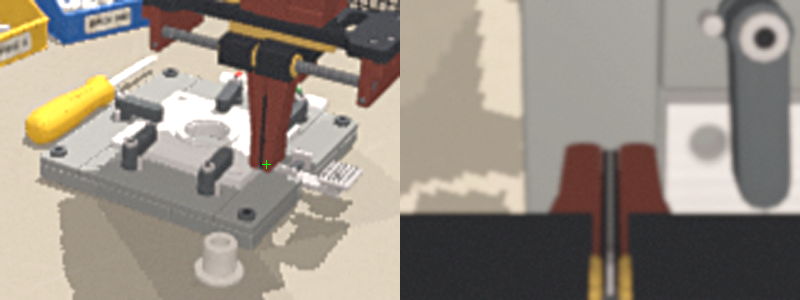

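The fingertips match the marker at (266,164), low over the front rim beside clip 1, so the 36 mm offset holds. Next I push clip 1.

Request:
servo_tool([
  [0.7,0.2,-0.1,0,0,0,-1],
  [1.2,0.3,-0.1,0,0,0,-1],
  [1.6,0.4,-0.1,0,0,0,-1],
  [2.0,0.5,-0.1,0,0,0,-1],
  [2.3,0.6,-0.1,0,0,0,-1],
  [2.7,0.8,-0.1,0,0,0,-1],
  [3.0,1.0,-0.1,0,0,0,-1],
  [3.2,1.2,-0.1,0,0,0,-1],
  [3.5,1.5,-0.1,0,0,0,-1],
  [3.7,1.9,-0.1,0,0,0,-1],
  [3.8,2.3,-0.1,0,0,0,-1],
  [3.9,2.6,-0.1,0,0,0,-1],
  [3.9,3.0,-0.1,0,0,0,-1],
  [3.9,3.0,-0.1,0,0,0,-1],
  [3.9,3.0,-0.1,0,0,0,-1],
])

```text
t: 6.28
ee_pos: [522.3, -117.9, 1.3]
orientation: [1.898, 2.503, 0.0]
ft_force: [0.7, -0.9, -0.9]
width: 0.6
grasp_force: 0.7
```

```bash
cat > chk.py <<'E'
import sys
from h import *
# darkness along each clip's closed / open direction, top of bar z=41.5, from wrist+top+scene views
th,t=0.271,np.array([556.5,-162.2]);R=np.array([[np.cos(th),-np.sin(th)],[np.sin(th),np.cos(th)]])
U=np.array([[0,-1],[0,-1],[-1,0],[0,1],[0,1.]])
o=ctrl.get_obs();p=np.r_[o['ee_pos'],o['orientation']];print(p[:3].round(1),o['ft_force'].round(1),'carrier',(R.T@(p[:2]-t)).round(1))
for n in sys.argv[1:]:
    c=ctrl.get_image(n);E=wE(c,p) if n=='wrist' else c['extrinsics'];g=cv2.cvtColor(c['image'],cv2.COLOR_RGB2GRAY)
    for i in range(5):
        u=U[i];w=np.array([-u[1],u[0]]);r=[]
        for a in np.arange(0,1.61,.2):
            d=np.cos(a)*u+np.sin(a)*w;v=[]
            for q in (20,25,30,34):
                x=proj(c,np.r_[R@(PIV[i]+q*d)+t,41.5],E);k=tuple(np.round(x).astype(int));v.append(g[k[1],k[0]] if 0<=k[1]<420 and 0<=k[0]<560 else 0)
            r.append(int(np.mean(v)))
        print(n,i+1,r)
E
python3 chk.py wrist top
```

```text
[ 522.3 -117.9    1.3] [ 0.7 -0.9 -0.9] carrier [-21.1  51.8]
wrist 1 [41, 48, 57, 60, 41, 71, 95, 102, 87]
wrist 2 [36, 41, 86, 174, 179, 140, 127, 133, 141]
wrist 3 [70, 69, 93, 125, 147, 156, 138, 134, 123]
wrist 4 [27, 26, 26, 18, 8, 0, 0, 0, 0]
wrist 5 [26, 26, 27, 18, 9, 0, 0, 0, 0]
top 1 [124, 124, 120, 108, 102, 104, 112, 114, 124]
top 2 [221, 226, 227, 228, 228, 229, 228, 228, 228]
top 3 [221, 220, 215, 210, 206, 195, 179, 160, 140]
top 4 [141, 142, 122, 162, 150, 140, 147, 152, 153]
top 5 [87, 100, 133, 139, 145, 146, 147, 149, 155]
```

Request:
servo_tool([
  [0.9,-0.6,0,0,0,0,-1],
  [1.8,-1.1,0,0,0,0,-1],
  [2.6,-1.1,0,0,0,0,-1],
  [2.6,-1.1,0,0,0,0,-1],
])

```text
t: 6.72
ee_pos: [550.8, -129.9, 1.6]
orientation: [1.898, 2.5, 0.002]
ft_force: [-0.2, -0.0, -0.1]
width: 0.5
grasp_force: 0.0
```

```bash
python3 chk.py wrist scene
python3 - <<'E'
from h import *
import pickle
# dark-blob orientation about pivot 1 in wrist view
th,t=0.271,np.array([556.5,-162.2]);R=np.array([[np.cos(th),-np.sin(th)],[np.sin(th),np.cos(th)]])
o=ctrl.get_obs();p=np.r_[o['ee_pos'],o['orientation']];c=grab('wrist','w6.png');E=wE(c,p)
g=cv2.cvtColor(c['image'],cv2.COLOR_RGB2GRAY)
for y in range(92,28,-4):  # carrier rectified map at z=41.5 : rows y, cols x -55..70
    print(y,' '.join('%3d'%g[tuple(np.round(proj(c,np.r_[R@[x,y]+t,41.5],E)).astype(int)[::-1])] for x in range(-60,72,5)))
E
```

```text
[ 550.8 -129.9    1.6] [-0.2 -0.  -0.1] carrier [ 3.1 32.7]
wrist 1 [178, 180, 230, 217, 188, 167, 124, 106, 85]
wrist 2 [85, 99, 183, 154, 173, 137, 141, 135, 134]
wrist 3 [46, 52, 53, 53, 53, 52, 52, 52, 55]
wrist 4 [79, 78, 65, 61, 35, 35, 36, 35, 0]
wrist 5 [65, 64, 64, 59, 36, 35, 35, 36, 0]
scene 1 [184, 168, 147, 163, 149, 144, 155, 126, 76]
scene 2 [66, 105, 153, 124, 109, 103, 108, 101, 106]
scene 3 [70, 145, 134, 132, 145, 151, 151, 152, 159]
scene 4 [134, 102, 91, 66, 162, 163, 176, 184, 181]
scene 5 [98, 101, 61, 78, 148, 161, 166, 172, 174]
92 168 170 126 120 120 119 121 119 120 121 120 120 121 120 120 120 120 120 120 120 121 120 101 130 131 138 137
88 191 194 175 127 128 128 128 129 129 130 130 130 131 131 132 133 132 133 134 134 134 135 104 135 144 143  78
84 181 127 121 127 126 128 127 128 129 129 129 130 130 131 131 132 132 132 132 133 134 134 108 138 144 143  96
80 152 127 123 127 126 127 127 128 128 129 129 129 130 130 131 132 131 132 132 133 134 134 116 145 144 142  80
76 170 127 119 127 126  74 124 124 119 116 110 120 129 130 131 130  82  76 132 133 133 133 105 1
[... 535 characters left out ...]
87 124 126 126  95 143 142 142 142
52 165 126 180 181 180 181 251 251 182 182 182 182 182 183 183 183 162  87  87 182 182 181 187 142 143 141 140
48 132 125 179 127 148 181 251 252 184 184 184 184 185 185 185 184 174  86  87 184 135 134 179 132 136 142 140
44 170 126 179 128 132 180 250 250 182 182 183  56 108  55 139 185 184  85  87 185 127 146 176 132 132 130 131
40 178 126 180 181 181 182 187 182 184 183 173  55  69  56  83 184 184  85  86 184 183 183 179 132 132 131 130
36 137 124 178 177 178 180 180 181 182 183 137  55  69  56  56 184 185  84  85 185 183 183 173 131 131 130 129
32 172 125 176 177 176 177 177 180 179 180  54  54  67  54  54 182 183 173 133 181 180 179 173 129 131 131 130
```

The rectified map shows clip 1 fully open, a bar at y 64–76 running to x −5. Now clip 2, then on to clip 3's start.

Request:
servo_tool([
  [0.9,0.2,-0.1,0,0,0,-1],
  [1.2,0.2,-0.1,0,0,0,-1],
  [1.6,0.3,-0.1,0,0,0,-1],
  [2.0,0.4,-0.1,0,0,0,-1],
  [2.3,0.6,-0.1,0,0,0,-1],
  [2.6,0.8,-0.1,0,0,0,-1],
  [2.9,1.1,-0.1,0,0,0,-1],
  [3.1,1.4,-0.1,0,0,0,-1],
  [3.3,1.7,-0.1,0,0,0,-1],
  [3.4,2.1,-0.1,0,0,0,-1],
  [3.5,2.4,-0.1,0,0,0,-1],
  [3.5,2.8,-0.1,0,0,0,-1],
  [3.5,2.8,-0.1,0,0,0,-1],
  [3.5,2.8,-0.1,0,0,0,-1],
  [3.6,2.2,-0.1,0,0,0,-1],
  [3.7,1.4,-0.1,0,0,0,-1],
  [3.9,0.8,-0.1,0,0,0,-1],
  [3.9,0.6,-0.1,0,0,0,-1],
  [3.9,0.6,-0.1,0,0,0,-1],
  [3.9,0.6,-0.1,0,0,0,-1],
])

```text
t: 8.53
ee_pos: [586.9, -123.5, 0.2]
orientation: [-1.9, -2.502, -0.0]
ft_force: [0.5, 0.6, 0.3]
width: 0.8
grasp_force: 0.0
```

```bash
cat > rmap.py <<'E'
import sys
from h import *
th,t=0.271,np.array([556.5,-162.2]);R=np.array([[np.cos(th),-np.sin(th)],[np.sin(th),np.cos(th)]])
n=sys.argv[1];x0,x1,y0,y1=map(int,sys.argv[2:6])
o=ctrl.get_obs();p=np.r_[o['ee_pos'],o['orientation']];c=ctrl.get_image(n);E=wE(c,p) if n=='wrist' else c['extrinsics']
print(p[:3].round(1),o['ft_force'].round(1),(R.T@(p[:2]-t)).round(1))
g=cv2.cvtColor(c['image'],cv2.COLOR_RGB2GRAY)
for y in range(y1,y0,-4): print('%4d'%y,' '.join('%3d'%g[tuple(np.round(proj(c,np.r_[R@[x,y]+t,41.5],E)).astype(int).clip(0,[559,419])[::-1])] for x in range(x0,x1,5)))
E
python3 rmap.py wrist -45 90 0 84
```

```text
[ 5.869e+02 -1.235e+02  2.000e-01] [0.5 0.6 0.3] [39.6 29.2]
  84 166 167 168 169 169 169 158 118 119 118 119 120 120 121 121 122 122 124 124 125  98 125 124 127  68  79 128
  80 167 168 169 168 168 140 116 117 117 117 118 119 119 119 120 122 122 123 123 123  99 125 125 135  88  87 130
  76 167 168 132  63 115 111 108 103  97 117 116 118 119 119  68  78 119 115 114 109  87 124 124 135 133 133 132
  72 167 167 123  76  75  76  76  77  76  51 117 118 118  99 129  78  79  80  80  81  81  80 135 134 134 133 127
  68 169  60 124  75  74  76  77  78  77  74 117 118 119  86  34 131  79  78  80  80  80  85 135 135 132 132 131
  64 167 202 112  73  75  73  75  75  86 118 117 117 118 113 142  78  76  77  77  78  77 110 134 135 133 132 128
  60 167 168 168 168 168 115 116 116 116 117 117 164 118 118 118 119 118 119 119 120  98 135 134 134 132 132 128
  56 108 119 122 122 123 108 106 107 107 108 106 116 113 113 113 112 112 112 111 111 100 125 132 133 132 132 130
  52 230 231 233 233 234 166 166 167 167 168 224 239 183 169 169 169 170 170 170 170 103 123 122 122 131 131 127
  48 228 115 232 233 2
[... 633 characters left out ...]
22 122 121 120 120 116
  24 225 227 227 229 229 166  31  33  32  31  30  31  31  33  31  31  31  69  34  29  32  32  33  32  31  31  32
  20 222 224 224 226 228 107  32  33  33  31  32  29  29  31  32  32  31  68  32  32  31  33  32  29  33  32  31
  16 224 225 225 227 228  30  32  31  32  32  31  32  31  30  32  31  49  38  31  32  30  32  32  30  32  31  32
  12 221 222 222 224  50  32  30  29  31  32  31  31  31  30  31  31  65  34  32  35  32  32  30  33  32  31  31
   8 191 193 195 184  32  32  31  31  33  30  30  32  31  32  32  32 112  54  32  30  31  30  31  32  31  32  33
   4  76  76  76  43  42  41  42  41  41  42  42  43  41  42  42  42 107  76  41  43  41  41  42  43  42  42  44
```

Request:
servo_tool([
  [0.2,-0.5,0,0,0,0,-1],
  [0.2,-0.9,0,0,0,0,-1],
  [0.3,-1.3,0,0,0,0,-1],
  [0.4,-1.7,0,0,0,0,-1],
  [0.6,-2.0,0,0,0,0,-1],
  [0.8,-2.3,0,0,0,0,-1],
  [1.0,-2.6,0,0,0,0,-1],
  [1.4,-2.8,0,0,0,0,-1],
  [1.7,-3.0,0,0,0,0,-1],
  [2.1,-3.1,0,0,0,0,-1],
  [2.4,-3.2,0,0,0,0,-1],
  [2.8,-3.2,0,0,0,0,-1],
  [2.8,-3.2,0,0,0,0,-1],
  [2.8,-3.2,0,0,0,0,-1],
  [2.2,-4.0,0,0,0,0,-1],
  [1.7,-5.0,0,0,0,0,-1],
  [1.2,-5.9,0,0,0,0,-1],
  [1.1,-6.2,0,0,0,0,-1],
  [1.1,-6.2,0,0,0,0,-1],
  [1.1,-6.2,0,0,0,0,-1],
])

```text
t: 10.25
ee_pos: [597.9, -185.8, 0.4]
orientation: [1.9, 2.501, 0.0]
ft_force: [-0.1, -0.2, 0.2]
width: 0.4
grasp_force: 0.0
```

```bash
python3 rmap.py wrist -10 95 -44 36
```

```text
[ 5.979e+02 -1.858e+02  4.000e-01] [-0.1 -0.2  0.2] [ 33.6 -33.8]
  36 168 169 170 171 170 172 172 172 171 171 172 198 217 105 117 117 128 125 123 115 122
  32 165 167 168 168 169 170 170 171 172 172 232 235 178 106 116 128 127 126 124 118 122
  28 163 164 165 166 167 168 168 168 169 192 231 176 169 109 117 128 126 125 124 119 123
  24 167 154 165 166 161 170 170 170 170 209 177 170 170 112 127 127 126 125 124 115 122
  20 159 159 158 158 163 164 172 171 172 172 173 172 172 105 127 127 126 125 124 115 122
  16 162 113 114 114 115 165 156 169 169 170 170 169 170 116 127 127 161 124 124 119 123
  12 111 112 113 112 114 117 171 167 167 167 168 168 175 121 127  72  57  88 123 115 123
   8 111 112 112 112 112 113 165 166 168 168 168 169 182 114 127  54 142 154 123 116 122
   4 112 113 111 153 112 113 164 157 165 165 165 165 169 115 126  83 153  70 123 120 123
   0 110 112 113 159 121 113 162 157 167 167 167 167 167 109 122 109  83  85 123 118 119
  -4 111 113 112 159 159 112 163 165 167 167 167 168 168 109 114 111  82  84 123 115 123
  -8 142 112 112 153 158 146 165 167 167 167 167 168 167 103 115 108  75  82 123 117 123
 -12 166 141 112 112 139 167 159 168 169 169 168 168 168 106 114 114  76  76 114 116 123
 -16 159 162 232 233 162 160 165 165 165 165 165 165 165 107 114 115  74  77 113 108 120
 -20 162 160 222 222 163 165 165 165 166 166 166 166 166 109 114 112  74  75 113 112 114
 -24 160 160 202 229 187 162 162  56  46  65  46 163 164 104 114 114  74  75 113 108 113
 -28 160 160 160 150 123 161 160  48  49  36  47 161 161 105 113 113  72  74 113 108 114
 -32 160 162 162  56  51 162 163  47  49  34  47 121 164 107 113 113 113 114 114 108 151
 -36 141 142 142  64  62 143 137  43  48  32  43  50 143  95  97  97  98  97  95  91 158
 -40  30  31  31  30  31  28  30  31  41  30  31  32  28  31  30  31  30  30  29  29  80
```

Request:
servo_tool([
  [-0.5,-0.2,0,0,0,0,-1],
  [-0.9,-0.2,0,0,0,0,-1],
  [-1.3,-0.3,0,0,0,0,-1],
  [-1.6,-0.4,0,0,0,0,-1],
  [-2.0,-0.6,0,0,0,0,-1],
  [-2.3,-0.8,0,0,0,0,-1],
  [-2.6,-1.1,0,0,0,0,-1],
  [-2.8,-1.4,0,0,0,0,-1],
  [-3.0,-1.7,0,0,0,0,-1],
  [-3.1,-2.1,0,0,0,0,-1],
  [-3.2,-2.5,0,0,0,0,-1],
  [-3.2,-2.8,0,0,0,0,-1],
  [-3.2,-2.8,0,0,0,0,-1],
  [-3.2,-2.8,0,0,0,0,-1],
  [-3.8,-2.2,0,0,0,0,-1],
  [-4.6,-1.7,0,0,0,0,-1],
  [-5.4,-1.5,0,0,0,0,-1],
  [-5.6,-1.5,0,0,0,0,-1],
  [-5.6,-1.5,0,0,0,0,-1],
  [-5.6,-1.5,0,0,0,0,-1],
])

```text
t: 11.97
ee_pos: [542.0, -200.3, 0.5]
orientation: [1.899, 2.502, 0.0]
ft_force: [-0.6, 0.1, -0.7]
width: 0.6
grasp_force: 0.0
```

```bash
python3 rmap.py scene -80 40 -92 -20
```

```text
[ 5.420e+02 -2.003e+02  5.000e-01] [-0.6  0.1 -0.7] [-24.2 -32.8]
 -20 152 153 137 164  61  58  64 149 149 107  55  47  51 153 151 153 151 151 151 150 149 164 163 151
 -24 150 152 149 179  61  62  53 151 150  58  55  43  57 111 155 139 151 148 135 145 150 157 166 204
 -28 149 150 152 150  63  57  56 152 155  52  57  60  58  61 108  78 116 113 131 120 151 148 170 147
 -32 150 153 147 127  50  59  63  98 157  71  54  59  44  57  69  76  77 116 116 151 152 148 150 152
 -36 150 153 128  63  60  54  69  80 156  56  54  59  41  60  57  56  56 107 154 152 152 150 150 146
 -40 151 152 127  71  57  53  71  76 152  64  51  54  58  49  61  66  62 101 152 151 149 150 151 147
 -44 151 151 128 136  56  54  67  62 154 109  53  56  59  36  58  62  62  63 128 150 148 151 150 146
 -48 149 149 133 154  88  69  99  71 156 100  48  52  60  61  51  59  60  57 110 152 151 150 149 152
 -52 151 154 147 151 131  71 102  98 154 151  55  56  56  61  29  58  61  60  60 149 148 150 150 148
 -56 146 157 135 148 155  55 104 100 157 182  89  55  55  59  29  60  60  60  51 155 149 151 150 151
 -60 164 165 151 167 170  64 103  94 110 181  89  51  55  61  46  57  60  75  51 165 172 151 155 154
 -64 165 165 151 201 179 142 101  79  83 186 184  50  54  53  63  37  57  66  98 129 184 158 153 162
 -68 164 165 148 233 217 222 101 155  94 186 181 112  52  56  60  53  59  57 124 158 210 190 154 160
 -72 164 162 162 217 243 244 143  94 162 182 179 147  89  51  58  59  34  55 183 142 237 227 159 161
 -76 162 163 162 190 219 244 227 151  92 148 171 194 123  50  59  58  46  59  83  83 189 225 160 161
 -80 162 162 162 162 192 184 164 168  80 158 216 206 219  45  52  61  45  55  53  96 169 161 160 161
 -84 163 162 163 162 159 158 163 160 138 120 198 177 211  87  50  58  62  41  60  58 164 162 161 161
 -88 164 163 163 164 160 162 160 162 165 164 161 174 162 180  49  61  59  43  58  54 131 159 163 161
```

Request:
servo_tool([
  [-0.5,-0.2,0,0,0,0,-1],
  [-0.9,-0.3,0,0,0,0,-1],
  [-1.3,-0.3,0,0,0,0,-1],
  [-1.6,-0.5,0,0,0,0,-1],
  [-2.0,-0.6,0,0,0,0,-1],
  [-2.3,-0.9,0,0,0,0,-1],
  [-2.5,-1.1,0,0,0,0,-1],
  [-2.8,-1.4,0,0,0,0,-1],
  [-3.0,-1.8,0,0,0,0,-1],
  [-3.1,-2.1,0,0,0,0,-1],
  [-3.2,-2.5,0,0,0,0,-1],
  [-3.2,-2.9,0,0,0,0,-1],
  [-3.2,-2.9,0,0,0,0,-1],
  [-3.2,-2.9,0,0,0,0,-1],
  [-3.5,-1.9,0,0,0,0,-1],
  [-3.5,-1.9,1.5,0,0,0,-1],
  [-3.5,-1.9,3.5,0,0,0,-1],
  [-3.5,-1.9,5,0,0,0,-1],
  [-3.5,-1.9,5,0,0,0,-1],
  [-3.5,-1.9,5,0,0,0,-1],
])

```text
t: 13.68
ee_pos: [507.3, -219.2, 50.7]
orientation: [1.898, 2.502, 0.0]
ft_force: [0.3, 0.1, -0.6]
width: 0.6
grasp_force: 0.0
```

```bash
python3 rmap.py scene -90 40 -88 -20
```

```text
[ 507.3 -219.2   50.7] [ 0.3  0.1 -0.6] [-62.7 -41.8]
 -20 151 153 150 110 116 144 131 147 147 146 148 148 151 150 151 150 150 151 149 148 149 149 160 147 151 148
 -24 151 146 154 152 154 141 148 150 147 147 148 146 149 147 147 152 153 146 152 153 157 153 150 149 148 146
 -28 147 104 148 111 107 150 113 107 150 150 151 143 114 101 101 117 107  76 162 152 189 162 150 148 149 144
 -32 100 100 101  98  97  93  58  57 152 151 151 106 100 100 102 100  67  75  76 116 150 149 148 150 150 151
 -36 112  98 101 102  91  61  61  51 116 150 150  96 101 100 102 114  77  57  58 105 149 149 149 150 149 146
 -40 102 108 146 148 110  66  57  59 122 149 148 145 146  98 147 129  99  66  59  98 150 150 150 150 150 144
 -44  92  75  71 127  68  68  58  61 103 137 151 128 125  80  72 122  75  58  64  61 127 151 147 149 150 145
 -48  62  57  59  57  56  58  57  62  60 128 150  99  58  56  64  57  59  60  58  54 110 149 150 148 149 153
 -52  66  62  58  60  59  60  59  65  53 154 151 151  58  61  61  60  59  60  60  62  63 149 149 149 149 147
 -56  91  58  60  63  59  58  62  60  60 134 153 180  89  58  61  63  59  57  59  60  53 153 150 159 153 153
 -60 156  62  66  69  60  69  68  66  73  58 112 181  89  62  61  62  57  70  69  72  53 165 172 152 163 160
 -64 164  78  96  69  98 101  79 100 111  74  82 185 184  65  70  74  73  72 105 101  97 138 183 165 161 162
 -68 165 144 110 100 102 112 101 110 111 135  95 185 180 107  98 101  70 103 107 100 121 175 211 191 160 161
 -72 164 165 110 115 132 140 175 213 131  95 161 181 179 145 145 149 116 142 118 127 180 143 236 224 159 160
 -76 162 164 150 165 132 182 209 213 229 149  91 149 169 193 203 168 195 208 195 202 173  79 191 223 159 160
 -80 163 162 162 163 162 156 181 179 158 160  81 158 214 206 212 208 204 204 209 210 205 105 173 163 159 162
 -84 163 162 161 163 163 162 151 148 155 152 131 118 195 171 206 192 203 185 171 204 174 119 158 160 159 161
```

All five clips are open: in the scene map clips 4 and 5 lie parallel to the edge, and the cover is bright where they were. Next, over the pad, down to just above it.

Request:
servo_tool([
  [-2,1,0,0,0,0,-1],
  [-4,2,0,0,0,0,-1],
  [-5.4,2.7,0,0,0,0,-1],
  [-5.7,2.8,0,0,0,0,-1],
  [-5.7,2.8,-1.5,0,0,0,-1],
  [-5.7,2.8,-3,0,0,0,-1],
  [-5.7,2.8,-4.3,0,0,0,-1],
  [-5.7,2.8,-5.3,0,0,0,-1],
  [-5.7,2.8,-5.3,0,0,0,-1],
  [-5.7,2.8,-5.3,0,0,0,-1],
])

```text
t: 14.57
ee_pos: [449.8, -191.1, -3.5]
orientation: [-1.898, -2.502, 0.001]
ft_force: [-0.5, 0.3, -0.5]
width: 0.4
grasp_force: 0.0
```

Request:
servo_tool([
  [0,0,-0.1,0,0,0,-1],
  [0,0,-0.2,0,0,0,-1],
  [0,0,-0.3,0,0,0,-1],
  [0,0,-0.4,0,0,0,-1],
  [0,0,-0.5,0,0,0,-1],
  [0,0,-0.6,0,0,0,-1],
  [0,0,-0.7,0,0,0,-1],
  [0,0,-0.7,0,0,0,-1],
])

```text
t: 15.23
ee_pos: [449.5, -191.4, -9.3]
orientation: [-1.898, -2.503, 0.001]
ft_force: [-3.0, -1.8, 9.2]
width: 0.4
grasp_force: 4.5
```

Request:
servo_tool([
  [0,0,-0.1,0,0,0,-1],
  [0,0,-0.2,0,0,0,-1],
  [0,0,-0.3,0,0,0,-1],
  [0,0,-0.4,0,0,0,-1],
  [0,0,-0.4,0,0,0,-1],
])

```text
t: 15.65
ee_pos: [448.4, -191.5, -13.3]
orientation: [-1.897, -2.502, 0.003]
ft_force: [-8.2, -5.2, 11.5]
width: 0.3
grasp_force: 6.7
```

Request:
servo_tool([
  [-0.1,0,-0.1,0,0,0,-1],
  [-0.2,0,-0.2,0,0,0,-1],
  [-0.2,-0.1,-0.3,0,0,0,-1],
  [-0.2,-0.1,-0.3,0,0,0,-1],
  [-0.2,-0.1,-0.3,0,0,0,-1],
])

```text
t: 16.07
ee_pos: [447.8, -192.0, -15.7]
orientation: [-1.899, -2.502, -0.0]
ft_force: [-5.0, 2.7, 16.1]
width: 0.4
grasp_force: 8.2
```

Run:
```python
from h import *
o=ctrl.get_obs();p=np.r_[o['ee_pos'],o['orientation']];print(p[:3].round(1),o['ft_force'].round(1),o['t'])
c=grab('wrist','w9.png');s=grab('scene','s9.png')
a=s['image'][160:280,240:400,::-1];b=c['image'][110:290,220:460,::-1]
im=np.hstack([cv2.resize(x,(400,300),interpolation=cv2.INTER_CUBIC) for x in(a,b)])
cv2.imwrite('pics/crop9.png',im)
```

```text
[ 447.8 -192.   -15.7] [-5.   2.7 16.1] 16.0667
```

View pics/crop9.png

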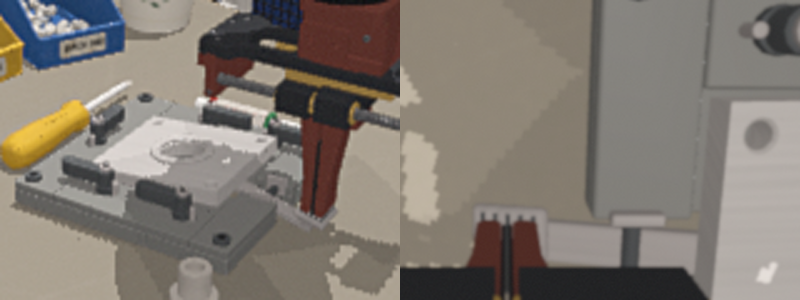

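The cover's front edge stands clearly out of the pocket, all clips are parallel to the edge, and the fingertips are on the pad. I'll hold briefly to confirm it is steady.

Request:
servo_tool([
  [0,0,0,0,0,0,-1],
  [0,0,0,0,0,0,-1],
  [0,0,0,0,0,0,-1],
  [0,0,0,0,0,0,-1],
  [0,0,0,0,0,0,-1],
  [0,0,0,0,0,0,-1],
])

```text
t: 16.67
ee_pos: [447.7, -192.0, -15.7]
orientation: [-1.899, -2.503, 0.0]
ft_force: [-2.8, 1.6, 15.1]
width: 0.3
grasp_force: 8.2
```

```bash
python3 -c "
from workcell import ctrl
print(ctrl.close_job())"
```

```text
the job is handed in; nothing more can be done
None
```

I swung all five clips off the cover in order, then pressed the thumb pad down; the cover's front edge is raised out of its pocket, and I handed the job in at 16.7 s with the pad still held at about 15 N.

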